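# Put the stacking coffee filter back together in its saucer

### The job

The washed parts of the stacking coffee filter are on the yellow cutting board: put it back together in the round blue saucer, from the bottom up. Stand the steel collecting cup in the saucer, seat the copper-coloured brewing cup squarely on its mouth, lower the pressing disc, stem up, into the brewing cup until it lies flat on the floor, and then close the cup with the lid. Set each part down and let go of it before you fetch the next, drop nothing, and leave the saucepan, the jug and the pestle alone.

Things in the scene. Friction and masses are not known exactly. Their poses are not given: they have to be found in the camera images.
- collector: Collecting cup, the lowest part: plain straight steel cup, open on top, plain closed floor. Outside diameter 64 mm, height 75 mm, wall 3 mm (mouth 58 mm inside), floor 3 mm. 0.11 to 0.21 kg. Stands upright on the board at the start. Origin: centre of its underside, z up; round, yaw does not matter.
- brewer: Brewing cup: copper-coloured, open, holes in its floor. Outside 64 mm, inside 58 mm, height 75 mm, inner floor at 17 mm. Its lowest 14 mm is a tapered foot (diameter 46 mm, 54 mm at the top) that enters the collecting cup until the shoulder rests on the rim: origin then 61 mm above the collecting cup's. 0.10 to 0.20 kg. Starts upright on the board. Origin: underside centre, z up, round.
- press_disc: Pressing disc: flat steel disc with holes, diameter 48 mm, 3 mm thick, upright stem 8 mm thick with a round steel grip on top, 18 mm in diameter, from 54 to 70 mm above the origin. Goes flat on the brewing cup's floor (5 mm play), grip then 12 mm above the rim. 0.05 to 0.09 kg. At the start it stands on the board, stem up. Origin: underside centre, z up, round.
- filter_lid: Lid: hollow steel dome, round black knob of 20 mm diameter from 32 to 48 mm above the origin. Collar 8 mm deep (diameter 49 mm, 54 mm at its top) enters the brewing cup's mouth; the 66 mm flange above it rests on the rim: origin then 67 mm above the brewing cup's. Clears the disc's grip. 0.06 to 0.12 kg. At the start it stands on the board, knob up. Origin: underside centre, z up, round.
- saucer: Round low blue ceramic saucer, on the counter on the other side of the arm from the board. 124 mm across the rim, 18 mm high, wall 3 mm, flat inner floor about 98 mm across, 4 mm above the origin. Loose, 0.2 kg. Origin: centre of its underside, z up.
- board: Yellow hard plastic cutting board, 250 mm (its x) by 340 mm (its y), 12 mm thick, does not move. The four filter parts stand on it in two rows of two, about 124 mm apart along its x and 140 mm along its y, in any arrangement. Origin: centre of its underside; z up.
- saucepan: Bystander: copper-tone saucepan without lid, 160 mm in diameter, 78 mm high, with a black handle that reaches to 245 mm from the centre along its x, 84 mm high. Near the left or the right end of the counter. Origin: centre of its underside.
- jug: Bystander: white ceramic jug, 150 mm tall, up to 104 mm in diameter, with a handle on its +y side that reaches to 86 mm from the centre. At the other end of the counter from the saucepan. Origin: centre of its underside.
- pestle: Bystander: wooden pestle lying on the counter beyond the saucer as seen from the arm, 172 mm long along its x, up to 38 mm thick; it does not roll. Origin: under the middle of its length, at counter height.

How it is judged:
By the outcome, as a careful person would: the job done as asked, in the order asked, and still so for the second after the job is handed in, with the robot touching nothing.
It also fails if it takes over 128 s, if anything falls off the work surface, if the arm or the gripper's body presses on something with over 40 N, if the wrist force passes 120 N, or if a joint passes its speed limit or range.

### The arm

A 6-joint arm with a two-finger parallel gripper is mounted at the origin on the work surface. World frame = base frame: x ahead of the robot, y to its left, z up, the work surface at z = 0. Lengths are in m, angles in degrees, forces in N, time in s.
With the tool pointing down it reaches from about 0.4 to 0.825 m from the base axis. Payload 7 kg.
Tool frame: the origin (TCP) lies on the centre line of the jaws, within the pads' length; the fingertips stand 8 mm ahead of it and the grasp point (between the pads) lies 11 mm behind it (r.tcp_to_tips is the distance from the TCP to the fingertips, in m); z points along the fingers, y is the direction in which the jaws open and shut (so a half turn about z gives the same grasp; the last joint's range is limited). The gripper opens to 88 mm and grips with 3 to 60 N. Pads are 19 mm wide; open, the fingers measure 130 mm over their backs; the gripper's body (78 mm by 193 mm) begins 47 mm behind the grasp point.
Start: joints at [-52.878, 20.546, 0.682, 0, -70.136, -16.507], TCP at [0.238, -0.632, 0.235] pointing down, gripper open.
Joint ranges: [-176.03, 176.03], [-82.01, 121.73], [-58.28, 71.71], [-173.87, 95.51], [-174.79, -0.11], [-173.66, 173.66]. Speed limits (degrees/s): [136.94, 136.94, 172.46, 180, 180, 180].

### API

Orientations are given as [roll, pitch, yaw] about the fixed x, y, z axes, in that order (R = Rz(yaw) Ry(pitch) Rx(roll)).
In Python, from plant import r gives the robot as it stands.
- The arm moves only by the tool drive_tool, never from a script. Its argument "plan" is text: rows parted by semicolons, each of 4 numbers parted by spaces: the shift along the tool's x, y, z in cm, then the turn about the tool's z in rad. A call has 1 to 8 rows; each row is the pose to reach, as a shift and turn from the pose commanded when the call began, along the tool's axes at that moment; what a row does not reach only later rows make up. A row lasts 1/8 s, in which the tool goes at most 62.5 mm and 10.7 degrees, less where a joint would pass 70% of its speed; a pose out of reach is approached as far as the arm can. A call with a gripper value outside its range is refused whole. "fingers" is the closure, from -1 (fully open) to 1 (shut), set as the call begins (left out, the last holds). The fingers move at their own pace and stop on an object; "squeeze" is the grip in N (left out, the last holds). Time passes only in rows, so rows that repeat a pose let the fingers close. It gives the time, the measured TCP pose, the force and the opening at its end, in the units of the state.
- r.get_state(): the state, without advancing time (a new reading comes with each control period).
- r.capture(name): name is "scene" or "side" or "wrist"; returns a dict with "frame" (400x640x3 uint8, red, green, blue), "fovy" (degrees; the focal length in pixels is half the picture's height over the tangent of half this angle, whatever the lens; pixels are square), "cx", "cy" (the principal point, pixels), "k1" (the pictures are not rectified: a ray, as slopes to the right and down, at radius r is drawn at 1 + k1 r^2 times it, then the intrinsics apply), "rvec" (rotation vector, rad) and "tvec" (3), from world to camera coordinates, as OpenCV has them. Camera axes: x right, y down, z forward; pixel columns grow to the right and rows downward; lengths in m; the calibration is good to about 2 mm. A picture is of the moment at which its call begins. There is no depth.
- r.close_job(): hands the job in, once; it reports no verdict.
The state is a dict: "time_s": time; "joints": joint angles; "qd": joint speeds; "joint_torque": joint torques, N m; "tcp_pos": TCP position; "eef_rot": TCP orientation; "contact_force": force on the tool from outside, world axes, zero at the start; "moment": the same for the moment, N m; "gripper_width": finger opening in m.
Only numpy, scipy, OpenCV 4.12 (cv2) and the standard library are available. Lean on these libraries where they do the work, as an engineer would, in place of code of your own. Each camera call takes 0.05 s, during which the arm holds its last target. There are 200 camera calls.

## Working session

There is one attempt and no reset: what is moved stays moved. The work goes in short steps, Python scripts to look and compute and a tool call to move; the robot and the scene stay as the last step left them, time stands still between calls to the robot, and variables do not carry over. Pictures are saved under pics/ and viewed, about 12 in all and at most 16, crops included, and the job is handed in when it is done.

Besides the shell and the picture viewer there is one more tool, called after ">>>" as a command line: name --argument value ..., lists and objects as JSON in quotes. drive_tool: Moves the arm, as the interface text tells. Its arguments: {"type":"object","properties":{"plan":{"type":"string"},"fingers":{"type":"number"},"squeeze":{"type":"number"}},"required":["plan"]}

```bash
mkdir -p pics; ls
python3 - <<'E'
from plant import r
import cv2
s=r.get_state(); print(s)
for n in("scene","side","wrist"):
    c=r.capture(n); cv2.imwrite(f"pics/{n}0.png",c["frame"][:,:,::-1]); print(n,{k:v for k,v in c.items() if k!="frame"})
print(r.tcp_to_tips)
E
```

```text
pics
{'time_s': 0.0, 'joints': array([-5.28773193e+01,  2.05917316e+01,  6.33372662e-01, -1.99119233e-02,
       -7.01344772e+01, -1.65073473e+01]), 'qd': array([-0.04610387, -0.03134473,  0.01854715,  0.08702737, -0.06626914,
        0.04995176]), 'joint_torque': array([-2.57476012e-05, -5.82713449e+01,  2.93054062e+01,  6.99748322e+00,
        6.92470014e-03, -2.23899474e-04]), 'tcp_pos': array([ 0.23747707, -0.63134262,  0.23361693]), 'eef_rot': array([ 1.79905671e+02, -8.43397672e-03, -1.59391441e+02]), 'contact_force': array([ 0.39102613, -1.41724226,  0.53971447]), 'moment': array([0.01803781, 0.00748451, 0.02379671]), 'gripper_width': 0.08779831088155612}
scene {'fovy': 47.057534391474974, 'cx': 321.14977279144483, 'cy': 201.43127138441875, 'k1': -0.10210487809076332, 'rvec': array([ 2.1939788 ,  1.07516694, -0.42798022]), 'tvec': array([-0.35344714, -0.28484222,  1.8668568 ])}
side {'fovy': 56.09435890223914, 'cx': 322.3549339676546, 'cy': 203.87771522696625, 'k1': 0.01429456667622481, 'rvec': array([ 0.37455401, -2.7201133 ,  1.32137047]), 'tvec': array([0.52760548, 0.14151681, 1.03002107])}
wrist {'fovy': 63.516684831886565, 'cx': 317.9726323032133, 'cy': 198.42723130953988, 'k1': 0.015390866995710076, 'rvec': array([-1.68401065, -2.43332557, -0.35122842]), 'tvec': array([ 0.67465778, -0.03571919,  0.38982248])}
0.008
```

Run:
```python
import cv2,numpy as np
a=[cv2.imread(f"pics/{n}0.png") for n in("scene","side")]
cv2.imwrite("pics/both.png",cv2.resize(np.vstack(a),(640,800))[:, :])
```

```text
(no output)
```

View pics/scene0.png

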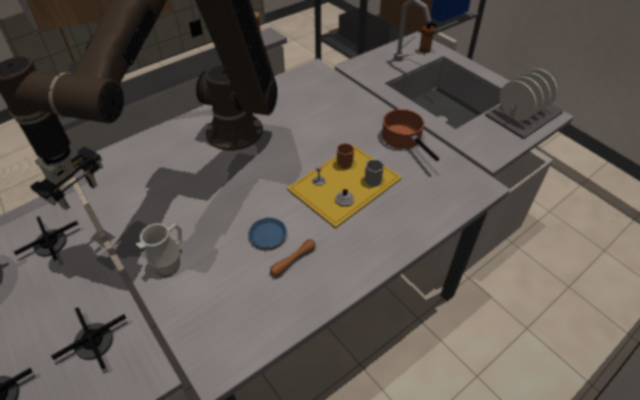

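View pics/side0.png

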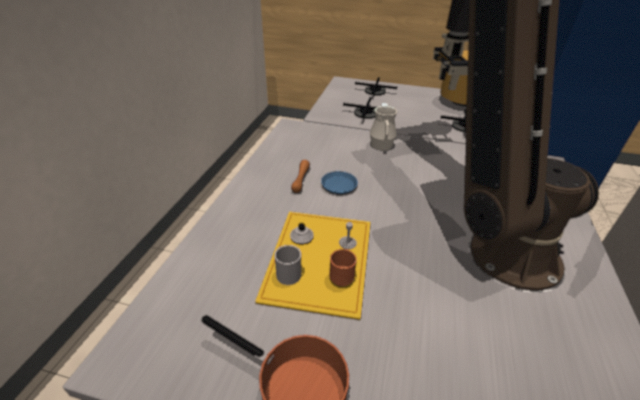

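View pics/wrist0.png

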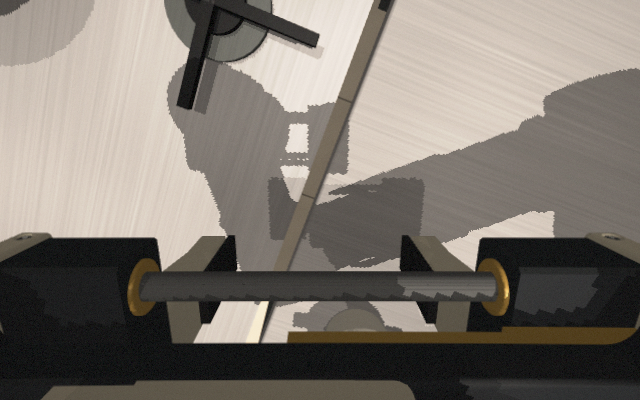

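Scene shows collector rim ≈(374,166), brewer (345,149), disc grip (319,170), lid knob (345,191), saucer (268,233); side shows the same at (288,254), (343,258), (349,227), (301,227), (339,182). Wrist sees only the hob.

```bash
cat > h.py <<'E'
import numpy as np,cv2
from plant import r
def cam(n,save=None,crop=None,scale=1):
    c=r.capture(n); f=200/np.tan(np.radians(c["fovy"]/2))
    c["K"]=np.array([[f,0,c["cx"]],[0,f,c["cy"]],[0,0,1]]); c["D"]=np.array([c["k1"],0,0,0.])
    c["R"]=cv2.Rodrigues(c["rvec"])[0]; c["o"]=-c["R"].T@c["tvec"]
    if save:
        im=c["frame"][:,:,::-1]
        if crop: x0,y0,x1,y1=crop; im=im[y0:y1,x0:x1]
        cv2.imwrite(f"pics/{save}.png",cv2.resize(im,None,fx=scale,fy=scale,interpolation=cv2.INTER_CUBIC))
    np.savez(f"pics/{save or n}.npz",**{k:c[k] for k in("K","D","R","o","frame","rvec","tvec")})
    return c
def load(s): return dict(np.load(f"pics/{s}.npz"))
def ray(c,p):
    u=cv2.undistortPoints(np.array([[p]],float),c["K"],c["D"])[0,0]
    d=c["R"].T@np.array([u[0],u[1],1]); return d/np.linalg.norm(d)
def atz(c,p,z):
    d=ray(c,p); return c["o"]+d*(z-c["o"][2])/d[2]
def tri(obs):
    A=np.zeros((3,3));b=np.zeros(3)
    for c,p in obs:
        d=ray(c,p);M=np.eye(3)-np.outer(d,d);A+=M;b+=M@c["o"]
    x=np.linalg.solve(A,b); return x,[np.linalg.norm((np.eye(3)-np.outer(ray(c,p),ray(c,p)))@(x-c["o"])) for c,p in obs]
def proj(c,P):
    return cv2.projectPoints(np.array(P,float).reshape(-1,1,3),c["rvec"],c["tvec"],c["K"],c["D"])[0][:,0]
def go(target,yaw=None,s=None):
    """shift in tool axes (cm), turn (rad) from measured pose"""
    from scipy.spatial.transform import Rotation as Ro
    s=s or r.get_state(); R=Ro.from_euler("xyz",s["eef_rot"],degrees=True).as_matrix()
    d=R.T@(np.array(target)-s["tcp_pos"])*100
    t=None if yaw is None else np.radians((s["eef_rot"][2]-yaw+180)%360-180)
    return np.round(d,2),t
E
python3 - <<'E'
from h import *
a=cam("scene","s1",(220,120,460,300),3.3);b=cam("side","d1",(230,150,400,320),3.5)
np.set_printoptions(precision=4,suppress=True)
for n,p,q in [("coll",(374,166),(288,254)),("brew",(345,149),(343,258)),("disc",(319,170),(349,227)),("lid",(345,191),(301,227)),("saucer",(268,232),(339,181)),("jug",(153,230),(384,108)),("pan",(403,120),(305,360)),("pest1",(277,267),(297,187)),("pest2",(309,246),(306,163)),("bc1",(289,185),(369,219)),("bc2",(361,146),(360,310))]:
    print(n,*tri([(a,p),(b,q)]))
E
```

```text
coll [0.5671 0.2439 0.0839] [np.float64(0.001075353804665434), np.float64(0.00107535380466553)]
brew [0.437  0.2206 0.0852] [np.float64(0.0013681293738458064), np.float64(0.0013681293738457138)]
disc [0.4501 0.0902 0.0676] [np.float64(0.00017992123867662885), np.float64(0.00017992123867659933)]
lid [0.5766 0.1077 0.0519] [np.float64(0.002664766210076442), np.float64(0.0026647662100765185)]
saucer [ 0.5379 -0.1851  0.0166] [np.float64(0.0009419884546277819), np.float64(0.000941988454627827)]
jug [ 0.4414 -0.4979  0.1616] [np.float64(0.007379137256134207), np.float64(0.0073791372561342675)]
pan [0.4491 0.4969 0.0956] [np.float64(0.0017564405033038142), np.float64(0.0017564405033039193)]
pest1 [ 0.6665 -0.2091 -0.0362] [np.float64(0.030925758153509317), np.float64(0.03092575815350943)]
pest2 [ 0.6703 -0.1475  0.0729] [np.float64(0.028239429136322134), np.float64(0.028239429136322148)]
bc1 [ 0.4081 -0.0116  0.0225] [np.float64(0.0002137481452352184), np.float64(0.00021374814523527426)]
bc2 [0.3889 0.3224 0.0247] [np.float64(0.01680694089310644), np.float64(0.01680694089310637)]
```

View pics/s1.png

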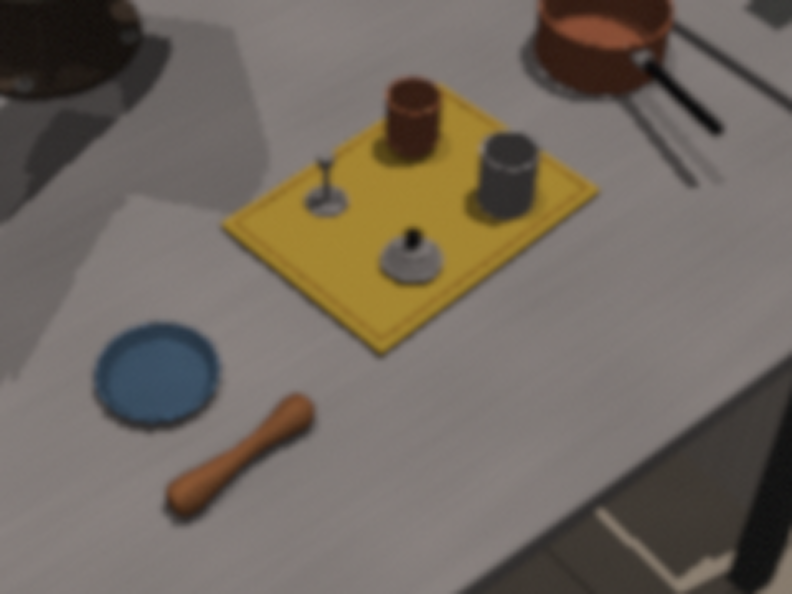

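View pics/d1.png

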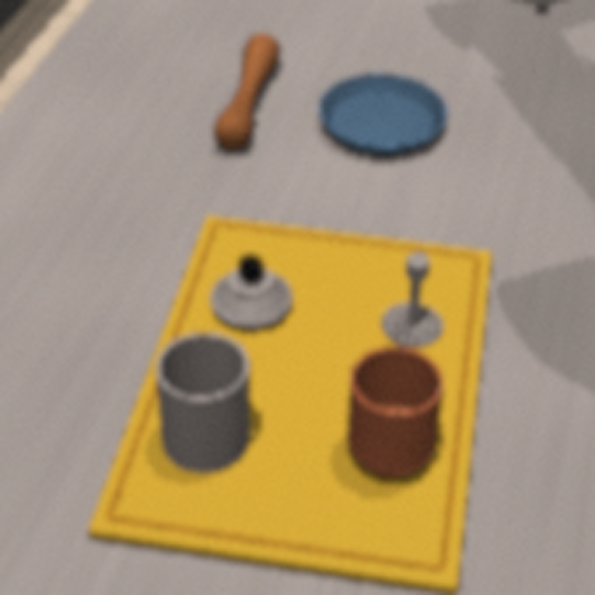

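Enlarged scene crop: collector rim ≈(510,151), brewer (414,96), grip (325,163), knob (413,240), saucer (157,368). Side crop: collector (204,368), brewer (396,383), grip (418,265), knob (250,270), saucer (383,113). Pestle lies beyond the saucer, pan left, jug right.

Run:
```python
from h import *
from scipy.spatial.transform import Rotation as Ro
np.set_printoptions(precision=4,suppress=True)
a=load("s1");b=load("d1")
A=lambda X,Y:(220+(X+.5)/3.3-.5,120+(Y+.5)/3.3-.5);B=lambda X,Y:(230+(X+.5)/3.5-.5,150+(Y+.5)/3.5-.5)
for n,p,q in [("coll",(510,151),(204,368)),("brew",(414,96),(396,383)),("disc",(325,163),(418,265)),("lid",(413,240),(250,270)),("saucer",(157,368),(383,113)),("bc_near_r",(222,226),(490,250)),("bc_far_r",(382,354),(208,218)),("bc_far_l",(599,190),(92,535))]:
    print(n,*tri([(a,A(*p)),(b,B(*q))]))
w=cam("wrist");s=r.get_state();R=Ro.from_euler("xyz",s["eef_rot"],degrees=True).as_matrix()
print("cam in tool",R.T@(w["o"]-s["tcp_pos"]),"axes",(w["R"]@R).T)
print(go((.47,.10,.30),s=s), s["eef_rot"])
```

```text
coll [0.5659 0.2464 0.0842] [np.float64(0.0015192176672518777), np.float64(0.001519217667251926)]
brew [0.4362 0.2227 0.0843] [np.float64(0.0021696419110047447), np.float64(0.0021696419110046675)]
disc [0.4496 0.088  0.0724] [np.float64(0.0009390427730188316), np.float64(0.000939042773018852)]
lid [0.5783 0.1046 0.0491] [np.float64(0.001795672494887544), np.float64(0.0017956724948875046)]
saucer [ 0.5351 -0.1841  0.0154] [np.float64(0.003324531811779201), np.float64(0.0033245318117792843)]
bc_near_r [ 0.4056 -0.0193  0.009 ] [np.float64(0.0007556328092828639), np.float64(0.0007556328092828833)]
bc_far_r [0.6493 0.0062 0.0068] [np.float64(0.0008628302390442881), np.float64(0.0008628302390442348)]
bc_far_l [0.6146 0.343  0.0063] [np.float64(0.0012486992614155084), np.float64(0.001248699261415285)]
cam in tool [ 0.0755 -0.0002 -0.1496] axes [[ 0.0005 -0.9593 -0.2822]
 [ 1.      0.0006 -0.0001]
 [ 0.0003 -0.2822  0.9593]]
(array([-47.51,  60.3 ,  -6.54]), None) [ 179.9692   -0.002  -159.3904]
```

>>> drive_tool --plan "-3 1.7 -4 0.02; -8 4.5 -4.6 0.06; -14 7.9 -4.6 0.11; -20 11.3 -4.6 0.16; -26 14.7 -4.6 0.21; -32 18.1 -4.6 0.26; -38 21.5 -4.6 0.31; -43 24.4 -4.6 0.36" --fingers -1

```text
time_s: 1.3
tcp_pos: [0.5377, -0.2715, 0.2809]
eef_rot: [-180.0, 0.0, 179.9]
contact_force: [1.1, -1.4, -0.6]
gripper_width: 0.0877
```

Run:
```python
from h import *
s=r.get_state();print(s["joints"],s["tcp_pos"],s["eef_rot"],s["qd"].round(1),go((.61,-.184,.28),180))
```

```text
[-8.22306050e+00  1.22366735e+01 -4.80056157e+00  4.25353823e-03
 -7.29301260e+01 -8.18765114e+01] [ 0.53767225 -0.27151963  0.28087297] [-1.79991362e+02  3.17366714e-02  1.79901678e+02] [ 44.5   8.5  10.7   0.1  -2.2 -66.9] (array([-7.22,  8.76,  0.09]), np.float64(-0.0017160445717873134))
```

>>> drive_tool --plan "-3 3.6 0 0; -5.6 6.8 0 0; -5.6 6.8 0 0; -5.6 6.8 0 0"

```text
time_s: 1.8
tcp_pos: [0.5925, -0.2052, 0.2804]
eef_rot: [-180.0, -0.0, -180.0]
contact_force: [-0.1, 1.2, 0.2]
gripper_width: 0.0875
```

Run:
```python
from h import *
c=cam("wrist","w1");s=r.get_state();print(s["tcp_pos"],s["eef_rot"],s["qd"].round(1))
print(proj(c,[[.535,-.184,.018],[.535,-.184,.004]]))
```

```text
[ 0.59223557 -0.20568465  0.2805699 ] [-1.79998498e+02 -1.18936944e-02  1.79973833e+02] [-0.8 -0.3 -0.1 -0.   0.1 -0.1]
[[335.21093789 118.43808986]
 [334.65177785 117.9492716 ]]
```

View pics/w1.png

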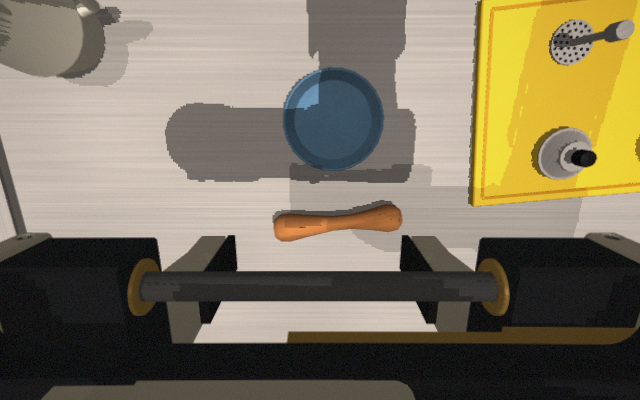

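>>> drive_tool --plan "0.5 4 0 0; 1 10 0 0; 1.5 16 0.5 0; 2 22 1 0; 2.5 28 1.5 0; 3 33 2 0; 3 35 2 0; 3 35 2 0"

```text
time_s: 2.85
tcp_pos: [0.5628, 0.1449, 0.2607]
eef_rot: [-180.0, 0.0, -180.0]
contact_force: [-0.5, 0.3, 0.6]
gripper_width: 0.0877
```

Run:
```python
from h import *
c=cam("wrist","w2");s=r.get_state();print(s["tcp_pos"],s["eef_rot"],s["qd"].round(1))
```

```text
[0.56283426 0.14401881 0.26079631] [-1.79993646e+02  1.00565591e-02  1.79984876e+02] [-1.3 -0.2 -0.2 -0.  -0.   0.1]
```

View pics/w2.png

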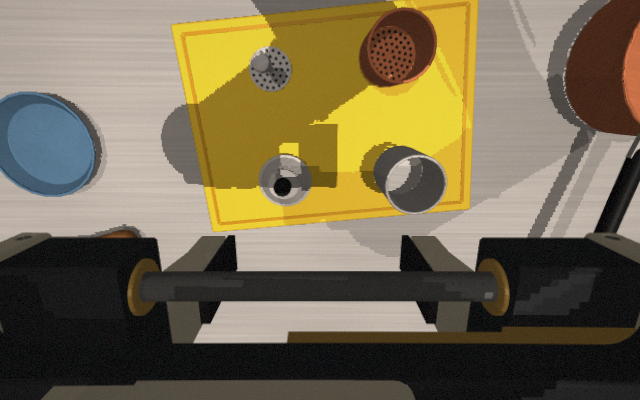

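w1: saucer rim centre ≈(333,119), knob (584,158), grip (622,31). w2: collector rim centre ≈(415,181), brewer rim ≈(402,41), knob (283,187), grip (260,63), disc centre (271,69).

Run:
```python
from h import *
np.set_printoptions(precision=4,suppress=True)
w1=load("w1");w2=load("w2");a=load("s1");b=load("d1")
A=lambda X,Y:(220+(X+.5)/3.3-.5,120+(Y+.5)/3.3-.5);B=lambda X,Y:(230+(X+.5)/3.5-.5,150+(Y+.5)/3.5-.5)
for n,p,q,e in [("coll",(510,151),(204,368),[(w2,(415,181))]),("brew",(414,96),(396,383),[(w2,(402,41))]),("disc",(325,163),(418,265),[(w1,(622,31)),(w2,(260,63))]),("lid",(413,240),(250,270),[(w1,(584,158)),(w2,(283,187))]),("saucer",(157,368),(383,113),[(w1,(333,119))])]:
    print(n,*tri([(a,A(*p)),(b,B(*q))]+e), tri(e)[0] if len(e)>1 else "")
print(atz(w2,(415,181),.087),atz(w2,(402,41),.087),atz(w2,(260,63),.078),atz(w2,(283,187),.056),atz(w1,(333,119),.018),atz(w2,(271,69),.015))
c=w2
im=w2["frame"][:,:,::-1].copy()
t=np.linspace(0,2*np.pi,60)
for P,R in [((*atz(c,(415,181),.087)[:2],.087),.032),((*atz(c,(402,41),.087)[:2],.087),.032),((*atz(c,(260,63),.074)[:2],.082),.009),((*atz(c,(283,187),.056)[:2],.06),.01),((*atz(c,(283,187),.056)[:2],.020),.033)]:
    C=np.c_[P[0]+R*np.cos(t),P[1]+R*np.sin(t),t*0+P[2]]
    cv2.polylines(im,[np.round(proj(c,C)*8).astype(int)],True,(0,255,0),1,cv2.LINE_AA,3)
o=cv2.resize(im[0:230,230:470],None,fx=2.5,fy=2.5,interpolation=cv2.INTER_CUBIC);cv2.imwrite("pics/ov.png",o)
```

```text
coll [0.5655 0.246  0.0837] [np.float64(0.0011727667475652178), np.float64(0.0019883038267453513), np.float64(0.0010494587768247645)] 
brew [0.435  0.2224 0.0841] [np.float64(0.001133435030464984), np.float64(0.0032918078961343676), np.float64(0.0022103201126989383)] 
disc [0.4502 0.0894 0.0744] [np.float64(0.002574814656206699), np.float64(0.0011210155677599666), np.float64(0.0027238764309601288), np.float64(0.0006493101618298279)] [0.451  0.0895 0.0784]
lid [0.5789 0.1048 0.0501] [np.float64(0.002327879501712115), np.float64(0.0016524649042243902), np.float64(0.0009739093425829152), np.float64(0.0009017004631763654)] [0.5792 0.1047 0.0518]
saucer [ 0.5355 -0.1852  0.0152] [np.float64(0.0033701884114023433), np.float64(0.0035327937068097754), np.float64(0.0013949803673002539)] 
[0.5639 0.2443 0.087 ] [0.4334 0.221  0.087 ] [0.4509 0.0895 0.078 ] [0.5783 0.1052 0.056 ] [ 0.5357 -0.1867  0.018 ] [0.4503 0.0912 0.015 ]
```

View pics/ov.png

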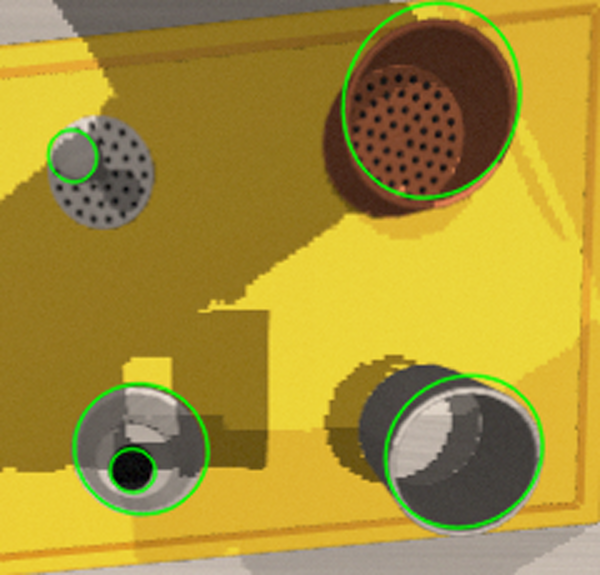

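Overlay: lid and disc circles fit; the true cup rims lie lower in the picture than drawn (collector by ≈4 px, brewer by ≈5 px), so x≈0.567 and 0.438. Heights agree with the text within ~3 mm. Fetching the collector.

>>> drive_tool --plan "-0.3 4 2 0; -0.5 8 4 0; -0.5 10.1 7 0; -0.5 10.1 11 0; -0.5 10.1 14 0; -0.5 10.1 17 0; -0.5 10.1 19 0; -0.5 10.1 19.9 0"

```text
time_s: 3.9
tcp_pos: [0.5679, 0.2436, 0.0606]
eef_rot: [-179.9, -0.1, 179.9]
contact_force: [0.4, 1.0, 0.5]
gripper_width: 0.0877
```

>>> drive_tool --plan "0 0 0 0; 0 0 0 0; 0 0 0 0; 0 0 0 0; 0 0 0 0; 0 0 0 0" --fingers 1 --squeeze 20

```text
time_s: 4.65
tcp_pos: [0.5682, 0.2459, 0.0626]
eef_rot: [180.0, 0.1, -180.0]
contact_force: [-0.7, -0.7, 5.6]
gripper_width: 0.0635
```

>>> drive_tool --plan "0 0 -3 0; 0 0 -8 0; 0.3 -3 -13 0; 0.8 -8 -15 0; 1.3 -14 -15 0; 1.8 -20 -15 0; 2.3 -26 -15 0; 2.8 -32 -15 0"

```text
time_s: 5.65
tcp_pos: [0.539, -0.0758, 0.2116]
eef_rot: [180.0, 0.0, -180.0]
contact_force: [1.8, -0.8, -1.6]
gripper_width: 0.0632
```

>>> drive_tool --plan "0.3 -5 0 0; 0.5 -9 2 0; 0.5 -11 5 0; 0.5 -11 9 0; 0.5 -11 12 0; 0.5 -11 13 0; 0.5 -11 13 0; 0.5 -11 13 0"

```text
time_s: 6.65
tcp_pos: [0.5356, -0.1842, 0.0829]
eef_rot: [-180.0, 0.1, -180.0]
contact_force: [-0.1, 0.8, -0.5]
gripper_width: 0.0633
```

Run:
```python
from h import *
np.set_printoptions(precision=4,suppress=True)
c=cam("side","d2",(280,120,400,220),6);s=r.get_state();print(s["tcp_pos"],s["eef_rot"],s["contact_force"],s["gripper_width"],go((.535,-.185,.055)))
```

```text
[ 0.5356 -0.1842  0.083 ] [-179.9905    0.1342 -179.9856] [ 0.02   -0.4933 -1.5271] 0.06333225458222864 (array([ 0.07, -0.08,  2.8 ]), None)
```

View pics/d2.png

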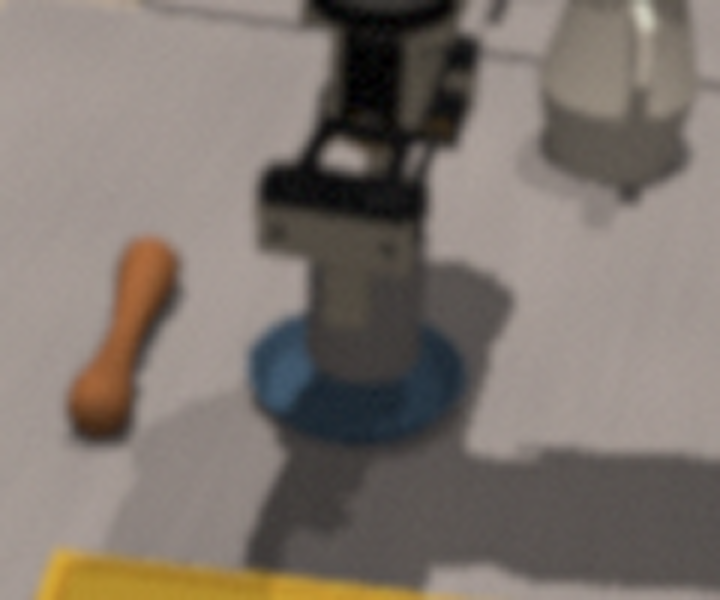

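The cup hangs over the saucer's middle (crop ≈(365,365), saucer (357,377)). Lowering slowly.

>>> drive_tool --plan "0 0 0.8 0; 0 0 1.5 0; 0 0 2 0; 0 0 2.3 0; 0 0 2.5 0; 0 0 2.6 0; 0 0 2.7 0; 0 0 2.7 0"

```text
time_s: 7.7
tcp_pos: [0.5347, -0.1843, 0.0547]
eef_rot: [180.0, 0.0, 180.0]
contact_force: [0.5, -0.1, -0.9]
gripper_width: 0.0636
```

>>> drive_tool --plan "0 0 0.1 0; 0 0 0.1 0; 0 0 0.2 0; 0 0 0.2 0; 0 0 0.3 0; 0 0 0.3 0"

```text
time_s: 8.45
tcp_pos: [0.5351, -0.1845, 0.0542]
eef_rot: [-180.0, 0.1, -180.0]
contact_force: [-8.7, 4.7, 23.1]
gripper_width: 0.0636
```

>>> drive_tool --plan "0 0 -0.25 0; 0 0 -0.25 0"

```text
time_s: 8.7
tcp_pos: [0.5349, -0.1843, 0.0543]
eef_rot: [180.0, 0.0, 180.0]
contact_force: [-1.4, 2.2, 7.4]
gripper_width: 0.0638
```

>>> drive_tool --plan "0 0 0 0; 0 0 0 0; 0 0 0 0; 0 0 0 0" --fingers -1

```text
time_s: 9.2
tcp_pos: [0.5346, -0.1843, 0.0539]
eef_rot: [180.0, -0.0, 180.0]
contact_force: [-0.2, 0.2, -0.1]
gripper_width: 0.0872
```

>>> drive_tool --plan "0 0 -1 0; 0 0 -4 0; 0 0 -8 0; -2 0 -13 0; -5 0 -18 0; -7.5 0 -22 0; -7.5 0 -22.5 0; -7.5 0 -22.5 0"

```text
time_s: 10.2
tcp_pos: [0.6092, -0.1842, 0.2793]
eef_rot: [180.0, 0.0, 180.0]
contact_force: [-0.5, 0.3, -0.5]
gripper_width: 0.0879
```

Run:
```python
from h import *
np.set_printoptions(precision=4,suppress=True)
c=cam("wrist","w3",(200,20,480,230),2.8);s=r.get_state();print(s["tcp_pos"],s["eef_rot"],s["contact_force"],s["gripper_width"])
```

```text
[ 0.6088 -0.1842  0.2784] [179.9744  -0.0654 179.9802] [-0.6795 -0.1237 -0.579 ] 0.0877316340133382
```

View pics/w3.png

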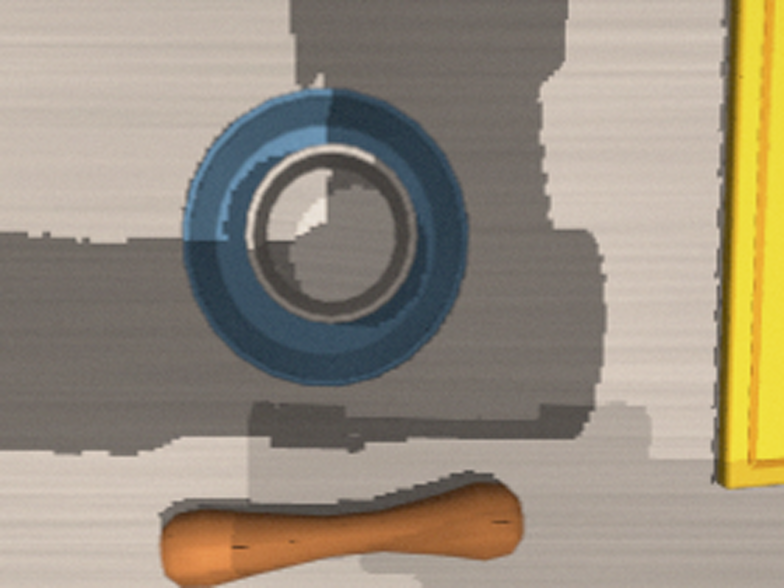

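Cup stands upright in the saucer: rim centre ≈(331.5,233.5), saucer rim centre ≈(325.5,237) in the crop; saucer floor ring visible all around it.

Run:
```python
from h import *
np.set_printoptions(precision=4,suppress=True)
c=load("w3");f=lambda X,Y:(200+(X+.5)/2.8-.5,20+(Y+.5)/2.8-.5)
print(atz(c,f(331.5,233.5),.079),atz(c,f(325.5,237),.018),go((.4385,.2215,.062)))
```

```text
[ 0.5338 -0.1841  0.079 ] [ 0.5352 -0.1866  0.018 ] (array([17.01, 40.55, 21.68]), None)
```

>>> drive_tool --plan "1.2 3 0 0; 3.5 8 0 0; 6 14 0 0; 8.5 20 0 0; 11 26 0 0; 13.4 32 0 0; 15.8 37.5 0 0; 17.1 40.5 0 0"

```text
time_s: 11.25
tcp_pos: [0.4366, 0.222, 0.2782]
eef_rot: [-180.0, -0.1, -179.9]
contact_force: [0.8, 0.7, 0.2]
gripper_width: 0.0877
```

>>> drive_tool --plan "0 0 0 0; 0 0 5 0; 0 0 10 0; 0 0 15 0; 0 0 19 0; 0 0 21 0; 0 0 21.7 0; 0 0 21.7 0"

```text
time_s: 12.25
tcp_pos: [0.4387, 0.22, 0.0619]
eef_rot: [-180.0, -0.0, 180.0]
contact_force: [0.7, 0.0, 0.7]
gripper_width: 0.0873
```

>>> drive_tool --plan "0 0 0 0; 0 0 0 0; 0 0 0 0; 0 0 0 0; 0 0 0 0; 0 0 0 0" --fingers 1 --squeeze 20

```text
time_s: 13.0
tcp_pos: [0.439, 0.2211, 0.0626]
eef_rot: [180.0, 0.0, -180.0]
contact_force: [-2.3, 0.6, 6.1]
gripper_width: 0.0646
```

>>> drive_tool --plan "0 0 -3 0; 0 0 -8 0; -0.7 -3 -13 0; -2 -8 -15 0; -3.4 -14 -15 0; -4.8 -20 -15 0; -6.2 -26 -15 0; -7.5 -31.5 -15 0"

```text
time_s: 14.0
tcp_pos: [0.5134, -0.0963, 0.2118]
eef_rot: [180.0, -0.0, 180.0]
contact_force: [0.8, 0.6, -1.5]
gripper_width: 0.0646
```

>>> drive_tool --plan "-1 -4.5 0 0; -1.8 -7.5 0.5 0; -2.1 -9 2 0; -2.1 -9 4 0; -2.1 -9 5.5 0; -2.1 -9 6 0; -2.1 -9 6 0; -2.1 -9 6 0"

```text
time_s: 15.0
tcp_pos: [0.5352, -0.1841, 0.1528]
eef_rot: [-180.0, 0.1, -180.0]
contact_force: [0.4, 0.3, -2.0]
gripper_width: 0.0645
```

Run:
```python
from h import *
np.set_printoptions(precision=4,suppress=True)
a=cam("scene","s4");c=cam("side","d4");s=r.get_state();print(s["tcp_pos"],s["eef_rot"],s["contact_force"],s["gripper_width"],go((.534,-.184,.116)))
p=lambda im,x,y,w,k:cv2.resize(im[y:y+w,x:x+w,::-1],None,fx=k,fy=k,interpolation=cv2.INTER_CUBIC)
cv2.imwrite("pics/m4.png",np.hstack([p(a["frame"],235,185,65,6),p(c["frame"],305,140,65,6)]))
```

```text
[ 0.5351 -0.1842  0.1528] [-179.9974    0.0723 -179.9906] [ 0.2219 -0.1263 -1.9146] 0.06465568039036454 (array([0.11, 0.02, 3.68]), None)
```

View pics/m4.png

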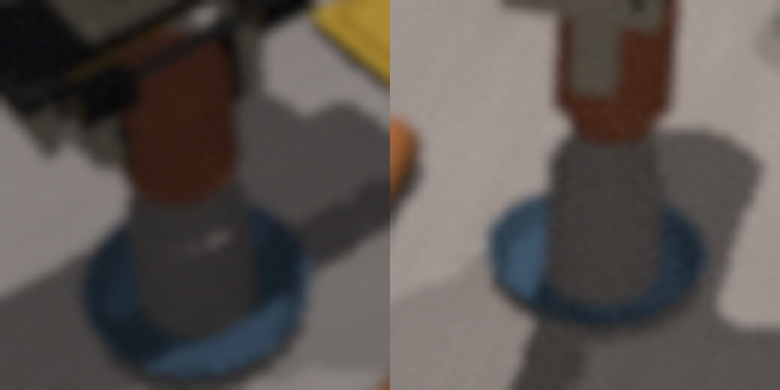

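Brewer hangs over the collector: side view axis at column ≈615 (brewer) vs ≈605 (collector); scene ≈181 vs ≈192. Check against the projected vertical.

Run:
```python
from h import *
for n in("s4","d4"):
    c=load(n);print(n,proj(c,[[.534,-.184,z] for z in(.004,.04,.079,.103,.13,.16)]).round(1).tolist(),proj(c,[[.539,-.184,.13],[.534,-.179,.13]]).round(1).tolist())
```

```text
s4 [[268.2, 233.7], [267.2, 226.7], [266.0, 218.8], [265.3, 213.8], [264.5, 208.0], [263.5, 201.4]] [[265.3, 209.0], [265.8, 207.3]]
d4 [[340.1, 184.3], [340.7, 175.5], [341.3, 165.5], [341.7, 159.2], [342.1, 151.9], [342.7, 143.5]] [[340.6, 151.6], [341.8, 152.7]]
```

Agrees within about 2 mm. Lowering.

>>> drive_tool --plan "0.1 0 0.8 0; 0.1 0 1.5 0; 0.1 0 2.2 0; 0.1 0 2.7 0; 0.1 0 3.1 0; 0.1 0 3.3 0; 0.1 0 3.5 0; 0.1 0 3.5 0"

```text
time_s: 16.1
tcp_pos: [0.5338, -0.1843, 0.1171]
eef_rot: [-180.0, 0.0, 180.0]
contact_force: [-0.2, 0.2, -2.3]
gripper_width: 0.0646
```

>>> drive_tool --plan "0 0 0.1 0; 0 0 0.1 0; 0 0 0.2 0; 0 0 0.2 0; 0 0 0.2 0"

```text
time_s: 16.73
tcp_pos: [0.5342, -0.1843, 0.1157]
eef_rot: [-180.0, 0.1, -180.0]
contact_force: [0.9, 1.6, 4.4]
gripper_width: 0.0646
```

>>> drive_tool --plan "0 0 0.05 0; 0 0 0.05 0"

```text
time_s: 16.98
tcp_pos: [0.5343, -0.1843, 0.1156]
eef_rot: [-180.0, 0.1, -180.0]
contact_force: [-1.3, 2.2, 9.4]
gripper_width: 0.0652
```

>>> drive_tool --plan "0 0 0 0; 0 0 0 0; 0 0 0 0; 0 0 0 0" --fingers -1

```text
time_s: 17.48
tcp_pos: [0.5334, -0.1844, 0.1143]
eef_rot: [180.0, -0.0, 180.0]
contact_force: [-0.5, -0.6, 0.0]
gripper_width: 0.0871
```

>>> drive_tool --plan "0 0 -1 0; 0 0 -4 0; 0 0 -8 0; -2 0 -12 0; -5 0 -15 0; -7.5 0 -16 0; -7.5 0 -16 0; -7.5 0 -16 0"

```text
time_s: 18.48
tcp_pos: [0.608, -0.1843, 0.2743]
eef_rot: [180.0, -0.0, 180.0]
contact_force: [0.2, 0.1, -0.5]
gripper_width: 0.0878
```

Run:
```python
from h import *
np.set_printoptions(precision=4,suppress=True)
c=cam("wrist","w5");a=cam("scene","s5");d=cam("side","d5");s=r.get_state();print(s["tcp_pos"],s["eef_rot"],go((.451,.0895,.081)))
p=lambda im,x,y,w,h,k:cv2.resize(im[y:y+h,x:x+w,::-1],None,fx=k,fy=k,interpolation=cv2.INTER_CUBIC)
cv2.imwrite("pics/m5.png",np.hstack([p(c["frame"],230,40,180,180,2.5),np.vstack([p(a["frame"],235,185,65,45,5),p(d["frame"],305,145,65,45,5)])]))
```

```text
[ 0.6079 -0.1843  0.2745] [179.9968  -0.033  179.982 ] (array([15.68, 27.38, 19.36]), None)
```

View pics/m5.png

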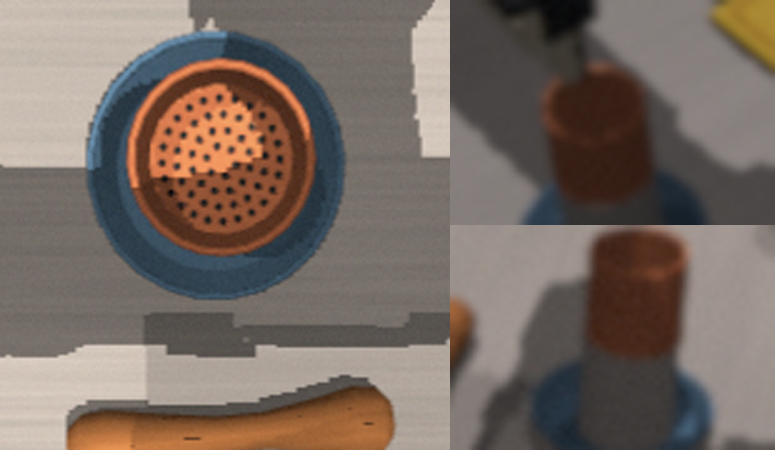

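Brewer seated squarely on the collector (crop rim centre ≈(221,157), concentric; both side crops show no gap or tilt). Next the disc.

>>> drive_tool --plan "1.5 2.5 0 0; 4.5 7.5 0 0; 7.5 13 0 0; 10.5 18.5 0 0; 13.5 23.5 0 0; 15.7 27.4 0 0; 15.7 27.4 4 0; 15.7 27.4 8 0" --fingers -1

```text
time_s: 19.62
tcp_pos: [0.4512, 0.0904, 0.1944]
eef_rot: [179.9, 0.1, -179.9]
contact_force: [0.9, -0.5, -0.4]
gripper_width: 0.0874
```

>>> drive_tool --plan "0 0 3 0; 0 0 6 0; 0 0 8.5 0; 0 0 10.5 0; 0 0 11.2 0; 0 0 11.3 0; 0 0 11.3 0"

```text
time_s: 20.5
tcp_pos: [0.4521, 0.0899, 0.0823]
eef_rot: [180.0, 0.1, 180.0]
contact_force: [0.8, 0.8, -0.1]
gripper_width: 0.0878
```

Run:
```python
from h import *
np.set_printoptions(precision=4,suppress=True)
c=load("w5");print(atz(c,(318.4,102.6),.14));s=r.get_state();print(s["tcp_pos"],go((.451,.0895,.081)))
```

```text
[ 0.532  -0.1839  0.14  ]
[0.4521 0.0899 0.0823] (array([ 0.11, -0.04,  0.13]), None)
```

>>> drive_tool --plan "0.1 0 0.1 0; 0.1 0 0.1 0"

```text
time_s: 20.75
tcp_pos: [0.4508, 0.0898, 0.0809]
eef_rot: [180.0, 0.0, 180.0]
contact_force: [-0.3, -1.0, 0.2]
gripper_width: 0.0876
```

>>> drive_tool --plan "0 0 0 0; 0 0 0 0; 0 0 0 0; 0 0 0 0; 0 0 0 0; 0 0 0 0; 0 0 0 0; 0 0 0 0" --fingers 1 --squeeze 20

```text
time_s: 21.75
tcp_pos: [0.4507, 0.0897, 0.0806]
eef_rot: [180.0, 0.0, 180.0]
contact_force: [-0.8, 0.1, -0.4]
gripper_width: 0.0166
```

>>> drive_tool --plan "0 0 -1 0; 0 0 -4 0; 0 0 -8 0; 0 0 -12 0; 0 0 -15 0; 0 0 -17 0; 0 0 -17 0; 0 0 -17 0"

```text
time_s: 22.75
tcp_pos: [0.4502, 0.0895, 0.25]
eef_rot: [-180.0, -0.0, 180.0]
contact_force: [0.1, -0.2, -0.9]
gripper_width: 0.0169
```

>>> drive_tool --plan "-0.7 -2 0 0; -2 -6.5 0 0; -3.5 -11.5 0 0; -5 -16.5 0 0; -6.5 -21.5 0 0; -7.6 -25.5 0 0; -8.2 -27.4 0 0; -8.2 -27.4 0 0"

```text
time_s: 23.75
tcp_pos: [0.5323, -0.1851, 0.2492]
eef_rot: [180.0, -0.1, 179.9]
contact_force: [-0.8, -0.1, -1.4]
gripper_width: 0.0172
```

Run:
```python
from h import *
np.set_printoptions(precision=4,suppress=True)
a=cam("scene","s6");d=cam("side","d6");s=r.get_state();print(s["tcp_pos"],s["eef_rot"],s["gripper_width"],s["contact_force"],go((.533,-.184,.1388)))
p=lambda im,x,y,w,h,k:cv2.resize(im[y:y+h,x:x+w,::-1],None,fx=k,fy=k,interpolation=cv2.INTER_CUBIC)
cv2.imwrite("pics/m6.png",np.hstack([p(a["frame"],232,160,65,75,6),p(d["frame"],310,105,65,75,6)]))
for c in(a,d): print(proj(c,[[.533,-.184,z] for z in (.14,.172,.235)]).round(1).tolist())
```

```text
[ 0.5322 -0.1838  0.2499] [179.9792  -0.0705 179.9771] 0.016922778154359636 [-0.6369  1.3756 -0.7294] (array([-0.09, -0.03, 11.11]), None)
[[264.0, 205.7], [262.9, 198.5], [260.8, 183.7]]
[[342.6, 149.2], [343.2, 140.1], [344.4, 121.4]]
```

View pics/m6.png

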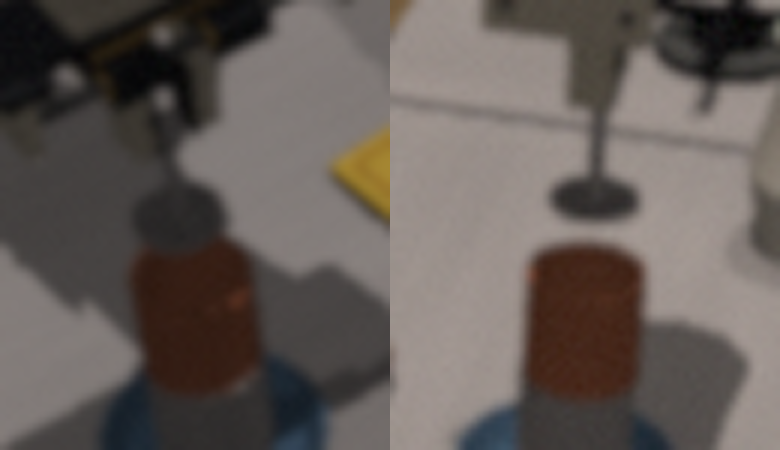

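Disc hangs straight (scene crop ≈(180,214), side ≈(594,199)), within ~1 px of the brewer's axis. Lowering to TCP z ≈0.152, then by touch.

>>> drive_tool --plan "-0.1 0 1.5 0; -0.1 0 3 0; -0.1 0 4.5 0; -0.1 0 6 0; -0.1 0 7.5 0; -0.1 0 8.8 0; -0.1 0 9.5 0; -0.1 0 9.5 0"

```text
time_s: 24.85
tcp_pos: [0.5334, -0.1844, 0.1551]
eef_rot: [-180.0, -0.1, 180.0]
contact_force: [0.3, -0.2, -0.8]
gripper_width: 0.017
```

>>> drive_tool --plan "0 0 0 0; 0 0 0.1 0; 0 0 0.2 0; 0 0 0.3 0; 0 0 0.3 0; 0 0 0.3 0"

```text
time_s: 25.6
tcp_pos: [0.5337, -0.1843, 0.1526]
eef_rot: [-180.0, 0.0, 180.0]
contact_force: [0.3, -0.2, -1.5]
gripper_width: 0.017
```

>>> drive_tool --plan "0 0 0.1 0; 0 0 0.1 0; 0 0 0.15 0; 0 0 0.15 0; 0 0 0.2 0; 0 0 0.2 0"

```text
time_s: 26.35
tcp_pos: [0.5337, -0.1843, 0.1506]
eef_rot: [-180.0, 0.0, 180.0]
contact_force: [0.4, 0.0, -1.0]
gripper_width: 0.017
```

>>> drive_tool --plan "0 0 0.05 0; 0 0 0.05 0; 0 0 0.1 0; 0 0 0.1 0"

```text
time_s: 26.85
tcp_pos: [0.5341, -0.1845, 0.1505]
eef_rot: [-180.0, 0.1, -180.0]
contact_force: [-1.9, 1.0, 7.9]
gripper_width: 0.0171
```

>>> drive_tool --plan "0 0 -0.05 0; 0 0 -0.05 0; 0 0 -0.05 0; 0 0 -0.05 0" --fingers -0.3

```text
time_s: 27.35
tcp_pos: [0.5336, -0.1843, 0.1499]
eef_rot: [180.0, -0.0, 180.0]
contact_force: [0.1, -0.7, 0.2]
gripper_width: 0.0513
```

>>> drive_tool --plan "0 0 -0.5 0; 0 0 -2 0; 0 0 -5 0; -2 0 -8.5 0; -5 0 -11.5 0; -7.5 0 -12.5 0; -7.5 0 -12.5 0; -7.5 0 -12.5 0"

```text
time_s: 28.35
tcp_pos: [0.6081, -0.1843, 0.2752]
eef_rot: [180.0, -0.0, 180.0]
contact_force: [-0.9, -0.3, -0.4]
gripper_width: 0.0569
```

Run:
```python
from h import *
np.set_printoptions(precision=4,suppress=True)
c=cam("wrist","w7",(240,40,400,200),3.5);s=r.get_state();print(s["tcp_pos"],s["gripper_width"],go((.5785,.105,.054)))
```

```text
[ 0.6079 -0.1843  0.2751] 0.0568440353030182 (array([ 2.93, 28.93, 22.11]), None)
```

View pics/w7.png

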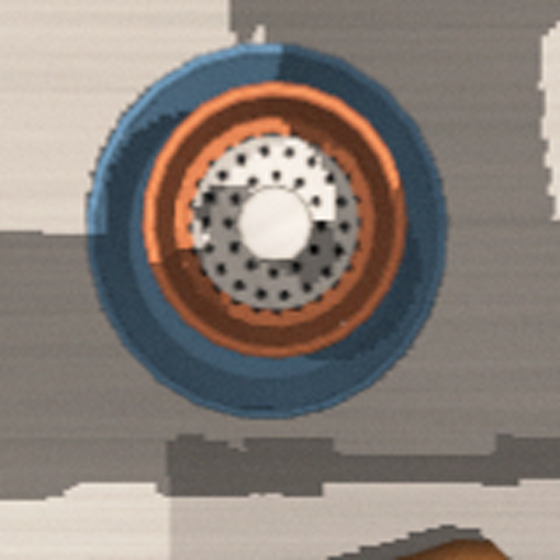

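Disc lies flat and centred on the brewer's floor (disc and grip ≈(275,222) vs rim ≈(275,219)). Now the lid.

>>> drive_tool --plan "0.3 3 0 0; 0.8 8 0 0; 1.4 14 0 0; 2 20 0 0; 2.6 25.5 0 0; 2.9 28.9 0 0; 2.9 28.9 4 0; 2.9 28.9 8 0"

```text
time_s: 29.4
tcp_pos: [0.579, 0.1052, 0.1947]
eef_rot: [180.0, 0.1, -179.9]
contact_force: [0.3, -0.9, -0.8]
gripper_width: 0.0568
```

>>> drive_tool --plan "0 0 4 0; 0 0 7 0; 0 0 10 0; 0 0 12.5 0; 0 0 13.6 0; 0 0 14 0; 0 0 14 0; 0 0 14 0"

```text
time_s: 30.4
tcp_pos: [0.5803, 0.1049, 0.0561]
eef_rot: [180.0, 0.1, 180.0]
contact_force: [-0.6, -0.3, 0.1]
gripper_width: 0.0568
```

>>> drive_tool --plan "0 0 0 0; 0 0 0 0; 0 0 0 0; 0 0 0 0; 0 0 0 0; 0 0 0 0; 0 0 0 0" --fingers 1 --squeeze 20

```text
time_s: 31.28
tcp_pos: [0.5797, 0.1047, 0.0551]
eef_rot: [-180.0, -0.0, 180.0]
contact_force: [-0.2, 0.5, 0.0]
gripper_width: 0.0193
```

>>> drive_tool --plan "0 0 -1 0; 0 0 -4 0; 0 0 -9 0; 0 0 -14 0; 0 0 -17 0; 0 0 -18 0; 0 0 -18 0; 0 0 -18 0"

```text
time_s: 32.28
tcp_pos: [0.5789, 0.1044, 0.2335]
eef_rot: [-180.0, -0.1, 180.0]
contact_force: [-0.5, 0.1, -1.8]
gripper_width: 0.0189
```

>>> drive_tool --plan "0.3 -2 0 0; 1 -7 0 0; 1.8 -12 0 0; 2.6 -17 0 0; 3.5 -22 0 0; 4.2 -26.5 0 0; 4.5 -28.9 0 0; 4.5 -28.9 0 0"

```text
time_s: 33.28
tcp_pos: [0.5333, -0.1864, 0.2341]
eef_rot: [-180.0, -0.1, 179.8]
contact_force: [-0.3, -0.6, -0.5]
gripper_width: 0.0188
```

Run:
```python
from h import *
np.set_printoptions(precision=4,suppress=True)
a=cam("scene","s8");d=cam("side","d8");s=r.get_state();print(s["tcp_pos"],s["eef_rot"],s["gripper_width"],s["contact_force"],go((.534,-.184,.1751)))
p=lambda im,x,y,w,h,k:cv2.resize(im[y:y+h,x:x+w,::-1],None,fx=k,fy=k,interpolation=cv2.INTER_CUBIC)
cv2.imwrite("pics/m8.png",np.hstack([p(a["frame"],232,160,65,75,6),p(d["frame"],310,105,65,75,6)]))
z=s["tcp_pos"][2]-.0431
for c in(a,d): print(proj(c,[[.533,-.184,q] for q in (.14,z,z+.009)]).round(1).tolist())
```

```text
[ 0.534  -0.1847  0.2343] [179.9907  -0.0778 179.9203] 0.019020405282461784 [-0.441   1.0665 -0.4197] (array([-0.01,  0.07,  5.92]), None)
[[264.0, 205.7], [262.3, 194.1], [262.0, 192.0]]
[[342.6, 149.2], [343.6, 134.6], [343.7, 131.9]]
```

View pics/m8.png

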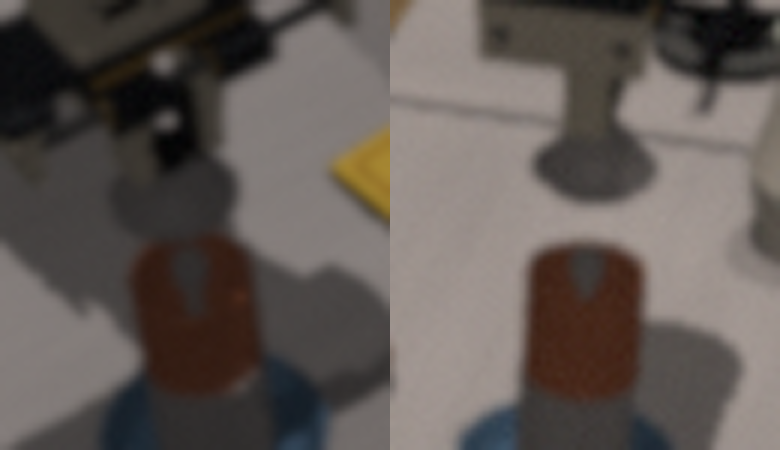

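Lid hangs level; flange centre scene ≈175, side ≈596 in the crops, within ~2 mm of the brewer axis. Small correction, then lowering.

>>> drive_tool --plan "-0.1 0.1 1 0; -0.1 0.1 2 0; -0.1 0.1 3 0; -0.1 0.1 4 0; -0.1 0.1 4.7 0; -0.1 0.1 5.2 0; -0.1 0.1 5.5 0; -0.1 0.1 5.5 0"

```text
time_s: 34.38
tcp_pos: [0.5356, -0.1833, 0.18]
eef_rot: [-180.0, -0.0, 180.0]
contact_force: [-0.3, 0.8, -1.5]
gripper_width: 0.0191
```

>>> drive_tool --plan "0 0 0.1 0; 0 0 0.1 0; 0 0 0.2 0; 0 0 0.2 0; 0 0 0.3 0; 0 0 0.3 0; 0 0 0.3 0"

```text
time_s: 35.25
tcp_pos: [0.5356, -0.1833, 0.1771]
eef_rot: [-180.0, -0.0, 180.0]
contact_force: [0.6, 0.2, -0.9]
gripper_width: 0.0188
```

>>> drive_tool --plan "0.1 0 0.05 0; 0.1 0 0.1 0; 0.1 0 0.15 0; 0.1 0 0.2 0; 0.1 0 0.2 0; 0.1 0 0.2 0"

```text
time_s: 36.0
tcp_pos: [0.5347, -0.1833, 0.1751]
eef_rot: [-180.0, 0.0, 180.0]
contact_force: [-0.3, -0.9, -0.4]
gripper_width: 0.0192
```

>>> drive_tool --plan "0 0 0.05 0; 0 0 0.05 0; 0 0 0.1 0; 0 0 0.1 0; 0 0 0.1 0"

```text
time_s: 36.62
tcp_pos: [0.5351, -0.1835, 0.175]
eef_rot: [-180.0, 0.1, -180.0]
contact_force: [-1.6, 1.0, 7.4]
gripper_width: 0.0191
```

Contact at the expected seat height (0.175). Release and check.

>>> drive_tool --plan "0 0 -0.05 0; 0 0 -0.05 0; 0 0 -0.05 0; 0 0 -0.05 0" --fingers -0.3

```text
time_s: 37.12
tcp_pos: [0.5346, -0.1833, 0.1743]
eef_rot: [180.0, -0.0, 180.0]
contact_force: [0.1, -0.3, 0.8]
gripper_width: 0.0533
```

>>> drive_tool --plan "0 0 -0.5 0; 0 0 -2 0; 0 0 -5 0; -2 0 -8 0; -5 0 -10 0; -7.5 0 -11 0; -7.5 0 -11 0; -7.5 0 -11 0"

```text
time_s: 38.12
tcp_pos: [0.6091, -0.1833, 0.2847]
eef_rot: [180.0, -0.0, 180.0]
contact_force: [-0.5, 0.3, 0.0]
gripper_width: 0.0566
```

Run:
```python
from h import *
np.set_printoptions(precision=4,suppress=True)
c=cam("wrist","w9");a=cam("scene","s9");d=cam("side","d9");s=r.get_state();print(s["time_s"],s["tcp_pos"],s["contact_force"])
p=lambda im,x,y,w,h,k:cv2.resize(im[y:y+h,x:x+w,::-1],None,fx=k,fy=k,interpolation=cv2.INTER_CUBIC)
cv2.imwrite("pics/m9.png",np.hstack([p(c["frame"],230,20,180,200,2.5),np.vstack([p(a["frame"],235,180,65,50,5),p(d["frame"],305,135,65,50,5)])]))
```

```text
38.275 [ 0.6089 -0.1834  0.2848] [-0.2498  0.6046  0.5576]
```

View pics/m9.png

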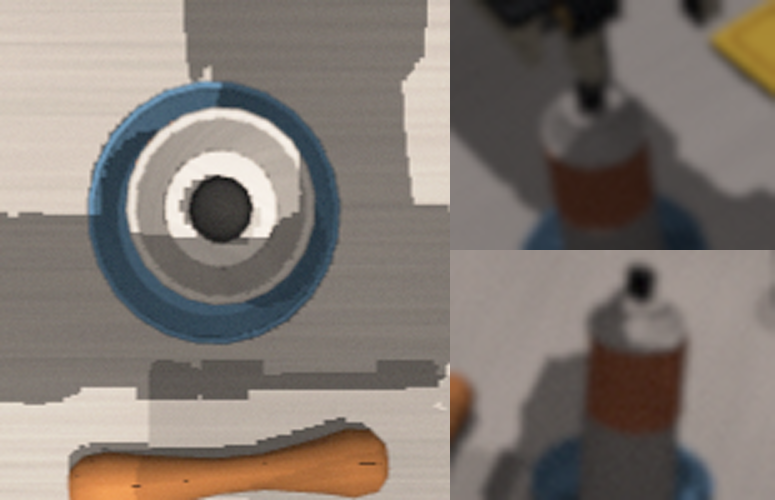

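The lid sits level and centred: knob ≈(220,209) within flange centre ≈(221,206), stack straight in both side crops, pestle untouched. Handing in.

```bash
python3 -c "
from plant import r
print(r.close_job())"
```

```text
the job is handed in; nothing more can be done
None
```

The filter is back together in the saucer: collecting cup, brewing cup, pressing disc (stem up), then lid. Each part was set down by touch and let go before I fetched the next. I handed the job in at about 38 s.

- **Seat heights:** brewing cup, disc and lid each touched down within about 0.5 mm of the height expected from the text.
- **Forces:** the strongest push I read was about 23 N, briefly, while setting down the collecting cup. The limits are 40 N and 120 N.
- **Last pictures:** the stack looks straight and centred in the saucer to about 2–3 mm, with the lid level and no gap visible. I saw the disc flat on the brewing cup's floor before closing the lid. The gripper was clear of everything. I did not recheck the saucepan and jug in the last pictures, but the arm stayed clear of them and the pestle.
- **Disagreements:** my first readings of the two cup rims in the wrist picture were 4–5 mm off. I corrected them with an overlay before grasping. The gripper read 17 mm on the disc's 18 mm grip, but the disc still hung straight.

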